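# Find the peg basket's hidden catch and hold its flap open

### The job

The peg basket's flap is freed by a concealed catch: one of the five alike recesses in the flat panel on its top is a push button, the others are solid. With closed fingertips feel across the panel for the one that gives, press it right in so that the front flap swings open, and finish while still holding it fully pressed, so that someone can take a peg. Do not touch the flap itself, and leave the clothespins, soap dish, jar and brush where they are: nothing is picked up.

Things in the scene. Friction and masses are not known exactly. Their poses are not given: they have to be found in the camera images.
- peg_basket: White plastic peg basket, 130 mm deep (x) by 300 mm long (y) by 100 mm tall, screwed to the bench. Origin: centre of its underside. Its x axis points away from its flap (the flap is on the -x side, towards the robot), y along its length, z up.
- panel (a point): Centre of the flat panel on the basket's top, at its surface, 100 mm above the bench; axes as the basket's. Along its y lie five alike recesses, centres at y = -108, -54, 0, 54, 108 mm, x = 0: openings 60 (x) by 46 (y) mm, closed fingertips fit in, grey floor plates 2 mm below the surface. Four plates are rigid; one, which differs each time, is the catch button: only pressing tells.
- catch (a joint): Travel of the catch button, m: 0 at rest (its top 2 mm below the panel), 0.006 pressed fully in (8 mm below the panel). A spring returns it: it starts to give at about 2 N and is fully in at about 6 N, so a 4 N push already moves it by more than 2 mm; a rigid plate does not move.
- flap (a joint): Angle of the basket's tilt-out front flap, rad: 0 shut, 0.5 open; hinged at its lower edge, 268 mm wide and 78 mm high, its top edge swings up to 40 mm out towards the robot. It is driven by the catch (angle = 83.3 rad per m of button travel) and shuts again when the button is let go.
- pin_a: Bystander, loose: clothespin 72 x 13 x 10 mm lying on the basket's top, on the ledge behind the panel. Origin: centre of its underside. Leave it where it is.
- pin_b: Bystander, loose: clothespin 72 x 13 x 10 mm lying on the bench near the basket's right end. Origin: centre of its underside. Leave it where it is.
- pin_c: Bystander, loose: clothespin 72 x 13 x 10 mm lying on the bench near the basket's right end. Origin: centre of its underside. Leave it where it is.
- pin_d: Bystander, loose: clothespin 72 x 13 x 10 mm lying on the bench in front of the basket. Origin: centre of its underside. Leave it where it is.
- soap_dish: Bystander, loose: steel soap dish with soap, 85 x 120 x 24 mm, at the basket's left end. Origin: centre of its underside. Leave it where it is.
- jar: Bystander, loose: closed glass jar, 60 mm across, 85 mm tall, behind the basket. Origin: centre of its underside. Leave it where it is.
- brush: Bystander, loose: plastic handled brush, about 210 x 45 x 36 mm, lying behind the basket. Origin: centre of its underside. Leave it where it is.

How it is judged:
At the end, for the whole second after the job is handed in: Through the last second the fingers press the catch button with more than 2 N, it is in by more than 4.8 of its 6 mm, and the flap stands open by more than 0.38 rad (value of joint catch above 0.0048 m and value of joint flap above 0.38 rad and contact force between the fingers and catch above 2 N); the arm keeps its last pose, push and grip.
It fails at once if the flap is touched by the robot, instead of being opened by the catch (contact force between any of the fingers, the arm and flap above 0.5 N).
It fails at once if a clothespin, the soap dish, the jar or the brush is moved by more than 20 mm or lifted (distance of any of pin_a, pin_b, pin_c, pin_d, soap_dish, jar, brush from where it was at the start of the episode above 0.02 m).
It also fails if it takes over 54 s, if anything falls off the work surface, if the arm or the gripper's body presses on something with over 40 N, if the wrist force passes 120 N, or if a joint passes its speed limit or range.

### The arm

A 7-joint arm with a two-finger parallel gripper is mounted at the origin on the work surface. World frame = base frame: x ahead of the robot, y to its left, z up, the work surface at z = 0. Lengths are in m, angles in rad, forces in N, time in s.
With the tool pointing down it reaches from about 0.425 to 0.95 m from the base axis. Payload 4.7 kg.
Tool frame: the origin (TCP) lies at the very end of the fingers, on their centre line; the grasp point (between the pads) lies 19 mm behind it (manip.pinch_z is the y of the grasp point in the tool frame, in m); y points along the fingers, x is the direction in which the jaws open and shut, and the axes are right-handed (so a half turn about y gives the same grasp; the last joint's range is limited). The gripper opens to 85 mm and grips with 20 to 120 N. Pads are 22 mm wide; open, the fingers measure 114 mm over their backs; the gripper's body (76 mm by 85 mm) begins 54 mm behind the grasp point. The pads swing forward as they close: fully open they stand 13 mm farther back than shut.
Start: joints at [-1.184, 0.469, -0.049, 1.532, 0.024, 1.141, -0.082], TCP at [0.273, 0.618, 0.231] pointing down, gripper open.
Joint ranges: [-2.59, 2.59], [-0.33, 1.99], [-1.39, 1.29], [0.1, 2.45], [-1.04, 4.18], [0.21, 1.99], [-2.66, 2.66]. Speed limits (rad/s): [2.57, 2.57, 3.14, 3.14, 3.14, 3.14, 3.14].

### API

Orientations are given as [roll, pitch, yaw] about the fixed x, y, z axes, in that order (R = Rz(yaw) Ry(pitch) Rx(roll)).
In Python, from rig import observe, get_image, calibration, manip, recognise, spot_point gives the robot as it stands.
- The arm moves only by the tool move_arm, never from a script. Its argument "commands" is a list that holds one entry, the list of rows, each a list of 7 numbers: the gripper's target within -1 to 1 (shut at 1, half-way at 0, fully open at -1), then the shift along the tool's x, y, z in mm, then the turn, a rotation vector about the tool's x, y, z in degrees. In form: [[[claw, tx, ty, tz, rx, ry, rz], ...]]. A call has 1 to 20 rows; each row is the pose to reach, as a shift and turn from the pose commanded when the call began, along the tool's axes at that moment; what a row does not reach only later rows make up. A row lasts 1/8 s, in which the tool goes at most 62.5 mm and 10.7 degrees, less where a joint would pass 70% of its speed; a pose out of reach is approached as far as the arm can. A call with a gripper value outside its range is refused whole. The fingers move at their own pace and stop on an object; the grip force is fixed at half the most. Time passes only in rows, so rows that repeat a pose let the fingers close. It gives the time, the measured TCP pose, the force and the opening at its end, in the units of the state.
- observe(): the state, without advancing time (a new reading comes with each control period).
- get_image(name): name is "scene" or "top" or "wrist"; returns (picture, depth): 480x640x3 uint8, blue, green, red; 480x640 float32, m along the optical axis (not along the pixel's ray), 0 where there is no reading.
- calibration(name): a dict with "mtx" (3x3 intrinsics, pixels), "extrinsics" (4x4, takes a point from camera to world coordinates). Camera axes: x right, y up, looking along -z (the intrinsics and any distortion apply to the point x, -y, -z); pixel columns grow to the right and rows downward; lengths in m; the calibration is good to about 2 mm. A picture is of the moment at which its call begins: read the wrist's pose just before it. calibration takes no time and is no camera call; for the wrist camera it gives the pose at the moment of the call.
- manip.job_done(): hands the job in, once; it reports no verdict.
Trained networks look in the newest picture that a camera, given by its name, has taken for a name from the list of things; names that differ only in an ending like _2 or _b are one class to them, and where a whole thing is asked for, a point or a joint stands for the part that bears it (a point fixed in the world has none). Each returns a list of dicts, best first, with "confidence" (0 to 1); they miss things now and then, are a little off and sometimes report something else, mostly with a low value. They report only what shows in the picture. A call takes as long as a camera call.
- recognise(camera, label): "location" ([column, row] in pixels, amid what is visible of it).
- spot_point(camera, label): "location" ([column, row] in pixels: a listed point, or the origin of a listed thing).
The state is a dict: "clock": time; "joints": joint angles; "dq": joint speeds; "joint_efforts": joint torques, N m; "tcp_pos": TCP position; "ee_rot": TCP orientation; "wrist_force": force on the tool from outside, world axes, zero at the start; "wrist_torque": the same for the moment, N m; "opening": finger opening in m.
Only numpy, scipy, OpenCV 4.12 (cv2) and the standard library are available. Lean on these libraries where they do the work, as an engineer would, in place of code of your own. Each camera call takes 0.05 s, during which the arm holds its last target. There are 200 camera calls.

## Working session

There is one attempt and no reset: what is moved stays moved. The work goes in short steps, Python scripts to look and compute and a tool call to move; the robot and the scene stay as the last step left them, time stands still between calls to the robot, and variables do not carry over. Pictures are saved under pics/ and viewed, about 8 in all and at most 12, crops included, and the job is handed in when it is done.

Besides the shell and the picture viewer there is one more tool, called by a JSON object that holds its "method" and its "body", one argument or row to a line. move_arm: Moves the arm, as the interface text tells. Its arguments: {"type":"object","properties":{"commands":{"type":"array","items":{"type":"array","items":{"type":"array","items":{"type":"number"}}}}},"required":["commands"]}

```bash
mkdir -p pics
cat > h.py <<'E'
import numpy as np, cv2
from rig import *
def world(cam,d,c,r,cal=None):
    K=cal["mtx"];T=np.array(cal["extrinsics"]);K=np.array(K)
    z=d; p=np.array([(c-K[0,2])/K[0,0]*z,-(r-K[1,2])/K[1,1]*z,-z,1]);return (T@p)[:3]
def cloud(cam,depth,cal):
    K=np.array(cal["mtx"]);T=np.array(cal["extrinsics"])
    r,c=np.mgrid[0:480,0:640];z=depth
    P=np.stack([(c-K[0,2])/K[0,0]*z,-(r-K[1,2])/K[1,1]*z,-z],-1)
    return P@T[:3,:3].T+T[:3,3]
E
python3 - <<'E'
from h import *
s=observe();print({k:np.round(s[k],3) for k in("clock","tcp_pos","ee_rot","wrist_force","opening")})
for n in("top","scene"):
    cal=calibration(n);im,d=get_image(n);cv2.imwrite(f"pics/{n}0.png",im)
    P=cloud(n,d,cal);np.save(f"{n}.npy",P)
    for l in("panel","peg_basket"):
        for x in spot_point(n,l)[:2]:
            c,r=x["location"];print(n,l,x["confidence"],c,r,P[int(r),int(c)].round(3))
    print(np.array(cal["extrinsics"]).round(2))
E
```

```text
{'clock': np.float64(0.0), 'tcp_pos': array([0.272, 0.617, 0.23 ]), 'ee_rot': array([-1.571,  0.002,  1.155]), 'wrist_force': array([ 0.616,  0.453, -0.618]), 'opening': np.float64(0.085)}
top peg_basket 0.23 221.3 242.7 [0.574 0.209 0.022]
[[ 0.03  0.99 -0.12  0.45]
 [-1.    0.03  0.02  0.05]
 [ 0.03  0.12  0.99  1.13]
 [ 0.    0.    0.    1.  ]]
scene peg_basket 0.73 292.1 303.5 [ 0.626 -0.152  0.1  ]
[[ 0.86 -0.3   0.42  0.96]
 [ 0.52  0.48 -0.71 -0.63]
 [ 0.01  0.83  0.56  0.6 ]
 [ 0.    0.    0.    1.  ]]
```

View pics/top0.png

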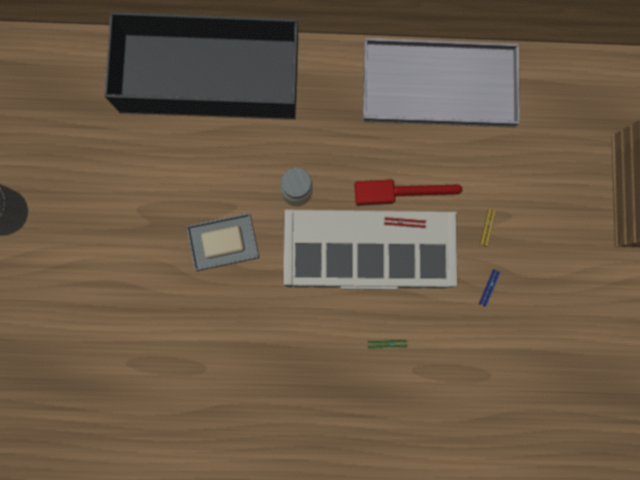

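View pics/scene0.png

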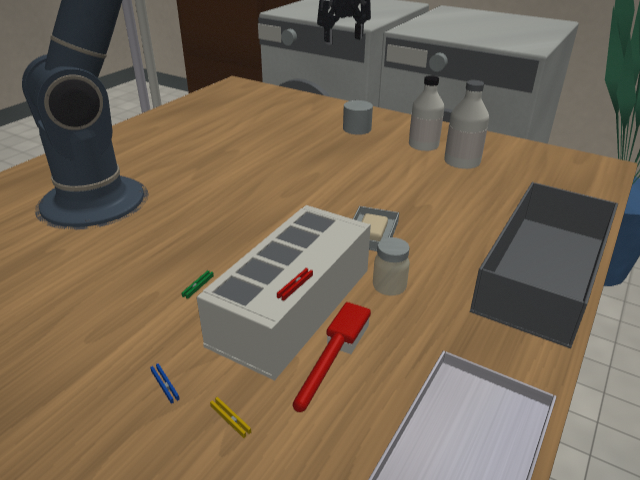

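The top view shows the basket at columns 285-456, with grey plates centred near (308,260), (339,260), (371,261), (402,261) and (433,261). pin_a is just behind them at (405,223). Next I'll segment the plates to locate them.

Run:
```python
from h import *
for n,box in(("top",(235,290,280,462)),("scene",(190,320,200,350))):
    im=cv2.imread(f"pics/{n}0.png");P=np.load(n+".npy")
    g=im.max(2).astype(int)
    m=(g<110)&(im.max(2).astype(int)-im.min(2)<25)&(P[...,2]>.085)&(P[...,2]<.112)
    k=np.zeros_like(m);k[box[0]:box[1],box[2]:box[3]]=1;m&=k
    N,L,S,C=cv2.connectedComponentsWithStats(m.astype(np.uint8))
    print(n)
    for i in range(1,N):
        if S[i,4]>150:
            q=P[L==i];print(C[i].round(1),S[i],((np.percentile(q,2,0)+np.percentile(q,98,0))/2).round(4),np.median(q,0).round(4))
s=observe();print(s["tcp_pos"],s["ee_rot"])
from scipy.spatial.transform import Rotation as R
print(R.from_euler("xyz",s["ee_rot"]).as_matrix().round(3))
```

```text
top
[307.8 259.5] [295 243  26  34 855] [0.54   0.0482 0.0965] [0.5394 0.0481 0.0968]
[339.  260.1] [326 243  26  35 844] [ 0.5403 -0.0057  0.0968] [ 0.5403 -0.0058  0.0968]
[370.5 260.5] [358 244  26  34 876] [ 0.5412 -0.0602  0.0966] [ 0.5412 -0.06    0.0967]
[401.5 260.5] [389 244  26  34 880] [ 0.543  -0.1141  0.0967] [ 0.5427 -0.1142  0.0967]
[432.4 260.7] [420 244  26  34 867] [ 0.544  -0.1681  0.0967] [ 0.5438 -0.1676  0.0968]
scene
[314.1 221.5] [294 212  40  20 433] [0.5374 0.0486 0.0977] [0.5381 0.0483 0.0979]
[297.4 236.5] [277 226  42  22 493] [ 0.5386 -0.0052  0.0978] [ 0.5389 -0.006   0.0977]
[279.2 252.8] [258 241  44  24 566] [ 0.5396 -0.0589  0.0978] [ 0.54   -0.0601  0.0977]
[315.5 285.8] [282 248  68  72 406] [ 0.6281 -0.0824  0.0911] [ 0.6281 -0.0955  0.0912]
[259.5 270.6] [237 258  46  26 657] [ 0.5407 -0.1128  0.0976] [ 0.5412 -0.114   0.0976]
[237.7 290.3] [214 276  49  29 768] [ 0.5417 -0.1673  0.0976] [ 0.5423 -0.1681  0.0976]
[220.1 310.6] [200 300  47  20 239] [ 0.5453 -0.2099  0.0912] [ 0.5439 -0.2099  0.091 ]
[0.27254288 0.61734963 0.23097138] [-1.57081448e+00  5.98170908e-04  1.15500400e+00]
[[ 0.404 -0.    -0.915]
 [ 0.915 -0.001  0.404]
 [-0.001 -1.    -0.   ]]
```

The two cameras agree on plate centres to 2 mm. They run from (0.539, 0.048) to (0.543, -0.168), with basket yaw about 1° and height about 0.097. I'll move above the leftmost plate, fingers closed and jaw axis along the basket's x.

{"method": "move_arm", "body": {
  "commands": [
    [[1,-30,2,-34,0,5,0],[1,-60,5,-68,0,9.5,0],[1,-90,10,-103,0,14,0],[1,-120,15,-138,0,19,0],[1,-150,20,-172,0,24,0],[1,-180,25,-206,0,29,0],[1,-210,30,-241,0,33.5,0],[1,-240,35,-275,0,38,0],[1,-270,40,-310,0,43,0],[1,-300,45,-344,0,47.5,0],[1,-330,50,-378,0,52,0],[1,-360,55,-413,0,57,0],[1,-390,60,-447,0,61.5,0],[1,-413,65,-474,0,65.1,0],[1,-413,65,-474,0,65.1,0],[1,-413,65,-474,0,65.1,0],[1,-413,65,-474,0,65.1,0]]
  ]
}}

```text
clock: 2.42
tcp_pos: [0.5391, 0.0498, 0.1664]
ee_rot: [-1.57, 0.0, 0.021]
wrist_force: [-0.5, 0.7, -0.3]
opening: 0.0002
```

Run:
```python
from h import *
from scipy.spatial.transform import Rotation as R
s=observe();print({k:np.round(s[k],4) for k in("clock","tcp_pos","ee_rot","wrist_force","opening","joints")})
print(R.from_euler("xyz",s["ee_rot"]).as_matrix().round(4))
cal=calibration("wrist");im,d=get_image("wrist");cv2.imwrite("pics/w1.png",im)
P=cloud("wrist",d,cal)
m=((im.max(2)<110)&(im.max(2).astype(int)-im.min(2)<25)&(P[...,2]>.085)&(P[...,2]<.112)&(d>0)).astype(np.uint8)
N,L,S,C=cv2.connectedComponentsWithStats(m)
for i in range(1,N):
    if S[i,4]>800:
        q=P[L==i];print(C[i].round(),S[i],((np.percentile(q,2,0)+np.percentile(q,98,0))/2).round(4),np.ptp(q,0).round(3))
```

```text
{'clock': np.float64(2.425), 'tcp_pos': array([0.5391, 0.0498, 0.1664]), 'ee_rot': array([-1.5699e+00,  1.0000e-04,  2.1400e-02]), 'wrist_force': array([-0.5157,  0.6926, -0.2992]), 'opening': np.float64(0.0002), 'joints': array([-0.4818,  0.3324,  0.3888,  1.9411, -0.16  ,  0.8976,  0.0093])}
[[ 9.998e-01 -1.000e-04 -2.140e-02]
 [ 2.140e-02  9.000e-04  9.998e-01]
 [-1.000e-04 -1.000e+00  9.000e-04]]
[304. 275.] [273 222  79  67 868] [0.5315 0.0448 0.0963] [0.05  0.043 0.007]
```

View pics/w1.png

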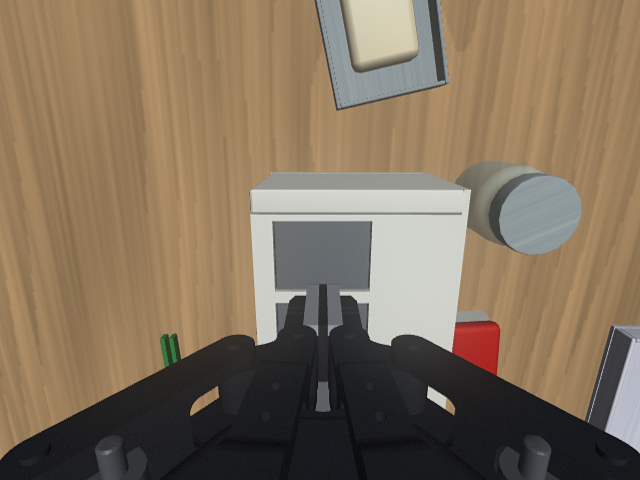

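The plate ahead is centred near (321,256), in line with the fingertips at column 323. Now I'll descend to just above the plate and make a gentle probe.

{"method": "move_arm", "body": {
  "commands": [
    [[1,0,20,-1.5,0,0,0],[1,0,40,-1.5,0,0,0],[1,0,56,-1.5,0,0,0],[1,0,62,-1.5,0,0,0],[1,0,65,-1.5,0,0,0],[1,0,67,-1.5,0,0,0],[1,0,68,-1.5,0,0,0],[1,0,69,-1.5,0,0,0],[1,0,69,-1.5,0,0,0],[1,0,69,-1.5,0,0,0]]
  ]
}}

```text
clock: 3.72
tcp_pos: [0.5397, 0.0468, 0.0976]
ee_rot: [-1.571, -0.001, 0.019]
wrist_force: [-0.6, 0.3, 1.7]
opening: -0.0002
```

{"method": "move_arm", "body": {
  "commands": [
    [[1,0,1,0,0,0,0],[1,0,2,0,0,0,0],[1,0,2,0,0,0,0],[1,0,2,0,0,0,0]]
  ]
}}

```text
clock: 4.22
tcp_pos: [0.5397, 0.0468, 0.0954]
ee_rot: [-1.571, -0.001, 0.019]
wrist_force: [0.5, -0.0, 2.8]
opening: -0.0002
```

{"method": "move_arm", "body": {
  "commands": [
    [[1,0,1,0,0,0,0],[1,0,2,0,0,0,0],[1,0,2,0,0,0,0],[1,0,2,0,0,0,0]]
  ]
}}

```text
clock: 4.72
tcp_pos: [0.5397, 0.0468, 0.0934]
ee_rot: [-1.571, -0.001, 0.019]
wrist_force: [0.4, -0.2, 3.7]
opening: 0.0001
```

The force rises only about 0.5-0.6 N/mm, close to the spring's 0.67, so this plate is giving. I'll press on to its end stop.

{"method": "move_arm", "body": {
  "commands": [
    [[1,0,1,0,0,0,0],[1,0,2,0,0,0,0],[1,0,3,0,0,0,0],[1,0,3,0,0,0,0],[1,0,3,0,0,0,0]]
  ]
}}

```text
clock: 5.35
tcp_pos: [0.5398, 0.0468, 0.0919]
ee_rot: [-1.57, -0.001, 0.019]
wrist_force: [-3.4, -0.0, 16.0]
opening: 0.0003
```

Run:
```python
from h import *
f=[]
im,d=get_image("top");f.append(observe()["wrist_force"])
im2,d2=get_image("scene");f.append(observe()["wrist_force"])
print(np.round(f,2),observe()["tcp_pos"])
a=im[190:310,270:470]; a=cv2.resize(a,(800,480));cv2.imwrite("pics/t2.png",a)
```

```text
[[-3.59 -0.26 16.43]
 [-3.59 -0.   16.29]] [0.53977001 0.04675294 0.09189359]
```

View pics/t2.png

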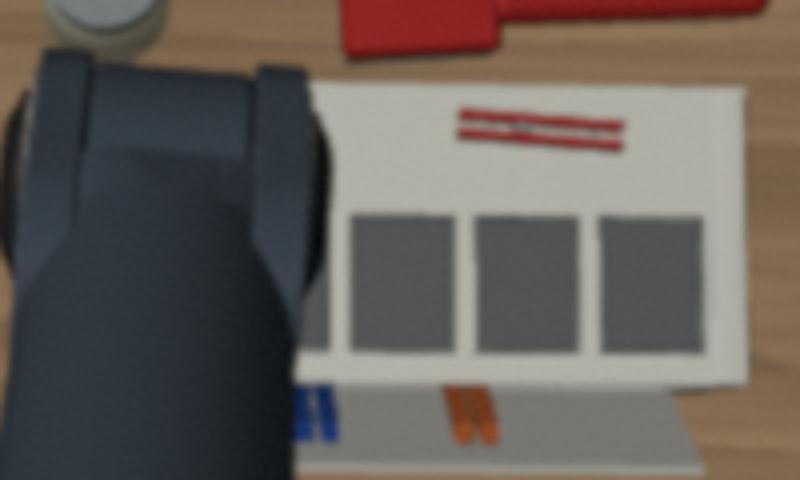

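The flap stands open (crop rows 385-470, pegs visible inside). The button is on its stop at z = 0.092 with a steady 16 N, so I'm handing it in.

```bash
python3 -c "
from rig import *
s=observe();print(s['clock'],s['tcp_pos'],s['wrist_force']);manip.job_done()"
```

```text
5.45 [0.53977001 0.04675294 0.09189359] [-3.59263459e+00 -2.67439120e-03  1.62896659e+01]
the job is handed in; nothing more can be done
```

The catch is the leftmost recess (y = +108 mm). It was the first one I probed, and I handed the job in with the arm still holding it fully pressed.

- **Finding it:** the plate gave along a soft spring, rising to 3.7 N about 4 mm after first contact. It then stopped hard at tip height z = 0.092 m, which is 8 mm below the panel, as expected for a button fully in.
- **Last checks:** at 5.45 s the push was steady at about 16 N. The top camera showed the flap swung open with pegs visible inside, and the red clothespin, the brush and the jar looked in place.
- **Not checked:** the arm hid part of the flap in that picture, and the other three clothespins and the soap dish were outside the crop I viewed. The arm never went near them. No check failed or disagreed, and handing in gives no verdict.

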